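Open the flip-top till by its hidden catch and lay in the coin roll

ROBOT

A 6-joint arm with a two-finger parallel gripper is mounted at the origin on the work surface. World frame = base frame: x ahead of the robot, y to its left, z up, the work surface at z = 0. Lengths are in m, angles in degrees, forces in N, time in s.
With the tool pointing down it reaches from about 0.3 to 0.75 m from the base axis. Payload 8.5 kg.
Tool frame: the origin (TCP) lies midway between the tips of the shut fingers; the grasp point (between the pads) lies 19 mm behind it; z points along the fingers, y is the line along which they close (so a half turn about z gives the same grasp; the last joint's range is limited). The gripper opens to 85 mm and grips with 20 to 120 N. Pads are 22 mm wide; open, the fingers measure 114 mm over their backs; the gripper's body (76 mm by 85 mm) begins 54 mm behind the grasp point. The pads swing forward as they close: fully open they stand 13 mm farther back than shut.
Start: joints at [-85.674, 21.807, 74.336, -0, 83.858, -12.336], TCP at [0.158, -0.527, 0.231] pointing down, gripper open.
Joint ranges: [-178.18, 178.18], [-50.72, 133.34], [12.68, 142.11], [-81.47, 261.47], [9.98, 163.14], [-165.26, 165.26]. Speed limits (degrees/s): [136.94, 136.94, 180, 180, 180, 180].

INTERFACE

Orientations are given as a 3x3 rotation matrix whose columns are the frame's x, y, z axes.
In Python, from rig import env, get_image, close_job gives the robot as it stands.
- The arm moves only by the tool step_arm, never from a script. Its argument "targets" is a list of rows, each a list of 2 entries, a list of its own where there are three numbers: the shift along the tool's x, y, z as a fraction of full scale, then the turn, a rotation vector about the tool's x, y, z as a fraction of full scale. In form: [[[x, y, z], [wx, wy, wz]], ...]. A call has 1 to 10 rows; each row is the pose to reach, as a shift and turn from the pose commanded when the call began, along the tool's axes at that moment; what a row does not reach only later rows make up. Full scale, the value 1, is 0.3 m for a shift and 45 degrees for a turn. A row lasts 1/12 s, in which the tool goes at most 41.7 mm and 7.16 degrees, less where a joint would pass 70% of its speed; a pose out of reach is approached as far as the arm can. A call with a number of a shift or a turn outside -1 to 1 is refused whole. A call with a gripper value outside its range is refused whole. "jaw" is the finger opening in mm, from 0 to 85.4, set as the call begins (left out, the last holds). The fingers move at their own pace and stop on an object; "grip_force" is the grip in N (left out, the last holds). Time passes only in rows, so rows that repeat a pose let the fingers close. It gives the time, the measured TCP pose, the force, the opening and the grip force at its end, in the units of the state.
- env.observe(): the state, without advancing time (a new reading comes with each control period).
- get_image(name): name is "side" or "top"; returns a dict with "img" (400x640x3 uint8, red, green, blue), "z_map" (400x640 float32, m along the optical axis (not along the pixel's ray), 0 where there is no reading), "intrinsics" (3x3 intrinsics, pixels), "D" ([k1, k2, p1, p2, k3] as OpenCV has them; the pictures are not rectified), "rvec" (rotation vector, rad) and "tvec" (3), from world to camera coordinates, as OpenCV has them. Camera axes: x right, y down, z forward; pixel columns grow to the right and rows downward; lengths in m; the calibration is good to about 2 mm. A picture is of the moment at which its call begins.
- close_job(): hands the job in; it is judged then, once.
The state is a dict: "time_s": time; "q": joint angles; "qvel": joint speeds; "joint_efforts": joint torques, N m; "position": TCP position; "tool_rot": TCP orientation; "ft_force": force on the tool from outside, world axes, zero at the start; "wrist_torque": the same for the moment, N m; "grip_width": finger opening in m; "gripper_force": force on a finger pad.
Only numpy, scipy, OpenCV 4.12 (cv2) and the standard library are available. Lean on these libraries where they do the work, as an engineer would, in place of code of your own. Each camera call takes 0.05 s, during which the arm holds its last target. There are 200 camera calls.

TASK

The till has no power, so open it by hand: feel along the finger channel under the front edge of its lid until your fingertips drop into the hidden recess, press the catch there so that the lid springs ajar, and swing the lid right back until it rests open on its stop. Then take the wrapped coin roll from the change tray and lay it flat in the empty money cup without dropping it. Leave the card reader, the cake stand and the macaron plate where they stand.

Things in the scene. Friction and masses are not known exactly. Their poses are not given: they have to be found in the camera images.
- till: black steel flip-top cash till, 420 wide (y) x 210 deep (x) x 98 high, fixed; origin: centre of underside; x points to the hinge at the back, y left, z up. The money well opens on top once the lid is up: walls to 90 high, two rods at the front corners then to 120, three cups side by side. Its front is a finger channel (see channel) between 60 mm wide end cheeks.
- channel (a point): middle of the finger channel's flat floor, 44 above the counter; axes as the till's. Channel: 300 long in y, floor from 36 before (x -) to 15 behind this point, open in front, roofed by the lid 46 higher as far as 14 before it: enter with fingers tilted about 40 deg, pointing down and to the hinge. Recess in the floor: 56 long, 24 before to 15 behind, its middle within 60 of the channel's.
- catch (a joint): spring catch at the bottom of the hidden recess: a black 48 mm long paddle, 9 mm below the channel floor, that pivots down; 0 at rest, 0.16 rad fully down (about 6 mm at the fingertips); 3 N starts it, 6 N takes it down; it frees the lid from about 0.10 rad and springs back.
- lid (a joint): grey lid, 420 wide x 188 deep x 8 thick, 0.4 kg; 0 closed and latched, grows as its front edge swings up and back, 1.75 at the stop. Once freed, two spring rods push it up to about 0.20 (front edge up about 37 mm). Below 1.5 it falls back on to the rods when let go; beyond upright it stays by its weight. A keeper strip under it, 135 to 147 from the hinge, stands 12 proud.
- lid_hinge (a point): middle of the lid's hinge axis (along the till's y), 105 behind the till's origin and 94 above its underside; turns with the lid.
- lid_front (a point): middle of the lid's front edge, 188 from the hinge, half way up its 8 mm thickness.
- cup_empty: the empty one of three pale money cups, side by side in the till (middle or either end); the others hold coins or blue rolls. 118 (x, front to back) x 130 (y) x 42 high, walls and floor 4 mm, fixed; origin: centre of underside, axes as the till's. Its underside is 39 above the counter. Best room for a gripper: roll lying front to back (x).
- coin_roll: orange paper-wrapped coin roll with a white band, 26 mm across, 96 long, 0.2 to 0.4 kg, stiff, will not roll by itself; origin: its centre; x along its length. It lies in the change tray, roughly along the world's y.
- change_tray: shallow brown change tray lined in dark red, 150 (x) x 130 (y), rim 12 high, floor 4 thick, fixed, on the counter to the left or right of the till; origin: centre of underside.
- card_reader: dark card reader lying on the counter on the other side of the till, 165 x 75 x 40 mm, loose, origin: centre of underside; stays where it is.
- cake_stand: white cake stand with a cake under a glass dome beside one end of the till, 140 across, 198 high, loose; origin: centre of underside; stays where it is.
- macaron_plate: white plate of macarons beside the other end of the till, 144 across, 42 high, loose; origin: centre of underside; stays where it is.
Not all that is in view belongs to the job. There is more than one size of the coin_roll; the job needs the smallest.

How it is judged:
By the outcome, as a careful person would: the job done as asked, in the order asked, and still so for the second after the job is handed in, with the robot touching nothing.
It also fails if it takes over 70 s, if anything falls off the work surface, if the arm or the gripper's body presses on something with over 40 N, if the wrist force passes 120 N, or if a joint passes its speed limit or range.

## Working session

There is one attempt and no reset: what is moved stays moved. The work goes in short steps, Python scripts to look and compute and a tool call to move; the robot and the scene stay as the last step left them, time stands still between calls to the robot, and variables do not carry over. Pictures are saved under pics/ and viewed, at most 10 in all, crops included, and the job is handed in when it is done.

Besides the shell and the picture viewer there is one more tool, called after "Emit:" as name(argument=value, ...) on one line, values as JSON. step_arm: Moves the arm, as the interface text tells. Its arguments: {"type":"object","properties":{"targets":{"type":"array","items":{"type":"array"}},"jaw":{"type":"number"},"grip_force":{"type":"number"}},"required":["targets"]}

```bash
ls; mkdir -p pics; python3 - <<'E'
from rig import env,get_image
import cv2,pickle
for n in("top","side"):
    d=get_image(n);pickle.dump(d,open(n+".pkl","wb"));cv2.imwrite(f"pics/{n}0.png",d["img"][:,:,::-1])
    print(n,d["intrinsics"],d["D"],d["rvec"],d["tvec"])
print(env.observe())
E
```

```text
pics
top [[451.53738291   0.         310.94284191]
 [  0.         451.53738291 195.17016765]
 [  0.           0.           1.        ]] [0.0062504 0.        0.        0.        0.       ] [ 2.16528092 -2.13020683  0.11987818] [0.08642687 0.53395261 1.45532232]
side [[437.50722693   0.         311.08117991]
 [  0.         437.50722693 192.74719309]
 [  0.           0.           1.        ]] [-0.12466068  0.          0.          0.          0.        ] [ 0.92518886 -2.40731598  1.14600124] [0.45006581 0.23106278 1.13530623]
{'time_s': 0.1, 'q': array([-8.56759465e+01,  2.18379262e+01,  7.43809011e+01,  1.83186569e-03,
        8.38581701e+01, -1.23349944e+01]), 'qvel': array([ 0.02890733, -0.02949609, -0.19717092, -0.00669507,  0.00384211,
       -0.04644966]), 'joint_efforts': array([ 3.77565229e-03, -4.49215937e+01, -2.31657672e+01, -1.40704065e-04,
        3.58655961e-03,  1.19081950e-06]), 'position': array([ 0.15766388, -0.52663538,  0.23076317]), 'tool_rot': array([[ 9.58028639e-01,  2.86672500e-01, -6.96251692e-05],
       [ 2.86672332e-01, -9.58027751e-01,  1.34242856e-03],
       [ 3.18134507e-04, -1.30604462e-03, -9.99999097e-01]]), 'ft_force': array([-0.48824357,  0.63885572,  0.05488749]), 'wrist_torque': array([ 0.03547707, -0.00098137, -0.01407123]), 'gripper_force': 0.0, 'grip_width': 0.08507686779200496}
```

View pics/top0.png

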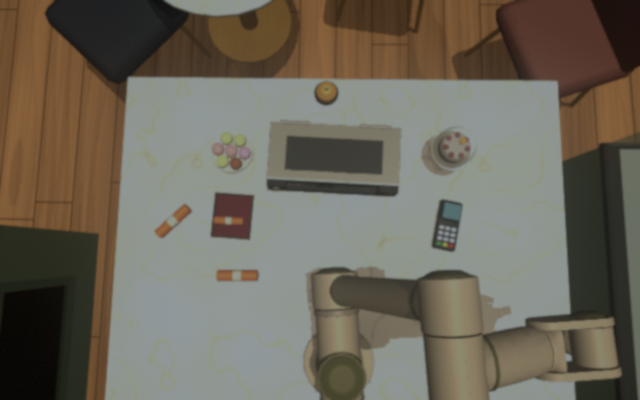

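View pics/side0.png

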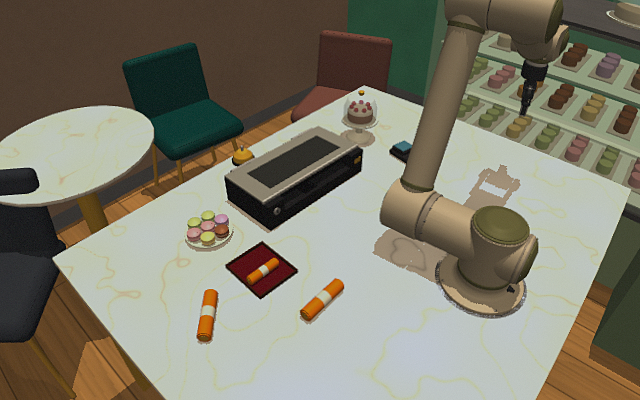

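Top view: till lid spans about (268,123)–(401,190), tray with roll at (232,218), macarons on the left (232,152), cake stand at (453,148), reader at (447,225). Robot base is at about (340,370).

```bash
cat > h.py <<'E'
import numpy as np,cv2,pickle
from scipy.spatial.transform import Rotation as R
def cam(d): return cv2.Rodrigues(np.array(d["rvec"],float))[0],np.array(d["tvec"],float).ravel()
def rays(d,uv):
    n=cv2.undistortPoints(np.array(uv,float).reshape(-1,1,2),d["intrinsics"],np.array(d["D"],float)).reshape(-1,2)
    return np.c_[n,np.ones(len(n))]
def plane(d,uv,z):
    M,t=cam(d);c=-M.T@t;r=rays(d,uv)@M
    return c+r*((z-c[2])/r[:,2])[:,None]
def cloud(d):
    M,t=cam(d);h,w=d["z_map"].shape
    vu=np.stack(np.meshgrid(np.arange(w),np.arange(h)),-1).reshape(-1,2)
    return ((rays(d,vu)*d["z_map"].reshape(-1,1)-t)@M).reshape(h,w,3)
E
python3 - <<'E'
from h import *
for n in("top","side"):
    d=pickle.load(open(n+".pkl","rb"));P=cloud(d);hsv=cv2.cvtColor(d["img"],cv2.COLOR_RGB2HSV)
    box=np.s_[115:200,258:410] if n=="top" else np.s_[115:230,215:370]
    # lid
    Q=P[box].reshape(-1,3);m=(Q[:,2]>.088)&(Q[:,2]<.11)
    print(n,"lid z",np.median(Q[m,2]),m.sum())
    msk=np.zeros(P.shape[:2],np.uint8);msk[box]=((P[box][...,2]>.088)&(P[box][...,2]<.11))*255
    c=max(cv2.findContours(msk,0,1)[0],key=cv2.contourArea).reshape(-1,2)
    X=plane(d,c,.098)[:,:2];r=cv2.minAreaRect((X*1000).astype(np.float32));print("lid",r,cv2.boxPoints(r).round(1).tolist())
    # orange
    o=cv2.inRange(hsv,(5,150,90),(20,255,255))
    red=cv2.inRange(hsv,(170,120,30),(180,255,255))|cv2.inRange(hsv,(0,120,30),(4,255,255))
    for nm,mk,z in(("or",o,.013),("red",red,.01)):
        mk=cv2.morphologyEx(mk,cv2.MORPH_CLOSE,np.ones((15,15)) if nm=="or" else np.ones((5,5)))
        for c in cv2.findContours(mk,0,1)[0]:
            if cv2.contourArea(c)>80:
                zz=.017 if nm=="or" else z
                X=plane(d,c.reshape(-1,2),zz)[:,:2];r=cv2.minAreaRect((X*1000).astype(np.float32));print(nm,c.reshape(-1,2).mean(0).round(),[np.round(v,1) for v in r])
    # all tall things: height bands
    if n=="top":
        for nm,b in(("mac",np.s_[125:180,203:260]),("cake",np.s_[120:180,425:482]),("reader",np.s_[190:260,425:470])):
            Q=P[b].reshape(-1,3);Q=Q[Q[:,2]>.012];print(nm,len(Q),np.percentile(Q,[2,50,98],axis=0).round(3).tolist())
E
```

```text
top lid z 0.09774332271687118 7855
lid ((651.9362182617188, 25.488601684570312), (418.9866638183594, 217.8858184814453), 87.58086395263672) [[534.2000122070312, -179.1999969482422], [751.9000244140625, -188.39999389648438], [769.5999755859375, 230.1999969482422], [551.9000244140625, 239.39999389648438]]
or [273.  22.] [array([1148.4,  238.3]), array([122.4, 177. ]), np.float64(77.8)]
mac 1081 [[0.613, 0.302, 0.012], [0.677, 0.366, 0.035], [0.741, 0.433, 0.045]]
cake 1612 [[0.619, -0.403, 0.076], [0.668, -0.34, 0.16], [0.732, -0.294, 0.193]]
reader 1128 [[0.361, -0.394, 0.014], [0.44, -0.353, 0.023], [0.519, -0.311, 0.044]]
side lid z 0.09857599171754432 4963
lid ((648.95166015625, 28.451431274414062), (430.09588623046875, 229.03392028808594), 88.11210632324219) [[527.4000244140625, -182.6999969482422], [756.2999877929688, -190.3000030517578], [770.5, 239.60000610351562], [541.5999755859375, 247.1999969482422]]
or [207. 315.] [array([443.3, 554.6]), array([ 34.9, 152.3]), np.float64(44.0)]
or [591. 357.] [array([-348.1,   33.1]), array([199.7, 411.8]), np.float64(0.1)]
or [322. 299.] [array([267.8, 332.1]), array([ 36.9, 148.6]), np.float64(0.8)]
or [ 71. 359.] [array([595.7, 893.1]), array([510.4, 273.6]), np.float64(0.0)]
or [262. 270.] [array([446.9, 368.1]), array([106.9,  31. ]), np.float64(87.5)]
or [221. 231.] [array([647.3, 345.5]), array([37.6, 49.3]), np.float64(51.9)]
or [178. 172.] [array([1044. ,  167.7]), array([1055.5,  337.7]), np.float64(84.2)]
or [530.  87.] [array([  327.9, -1260.4]), array([244.3,  74.2]), np.float64(71.3)]
red [260. 267.] [array([464.5, 361.8]), array([128.2, 146.4]), np.float64(86.7)]
```

```bash
python3 - <<'E'
from h import *
d=pickle.load(open("top.pkl","rb"));P=cloud(d);img=d["img"];hsv=cv2.cvtColor(img,cv2.COLOR_RGB2HSV)
box=np.s_[112:200,256:412]
V=hsv[...,2];print("col y",[int(v) for v in V[175:200,333]],"z",(P[175:200,333,2]*1000).astype(int))
for th in(60,75,90):
    m=np.zeros(V.shape,np.uint8);m[box]=((P[box][...,2]>.085)&(P[box][...,2]<.12)&(V[box]>th))*255
    c=max(cv2.findContours(m,0,1)[0],key=cv2.contourArea)
    m2=cv2.drawContours(np.zeros_like(m),[c],-1,255,-1);m2=cv2.morphologyEx(m2,cv2.MORPH_OPEN,np.ones((9,9)))
    c=max(cv2.findContours(m2,0,1)[0],key=cv2.contourArea)
    r=cv2.minAreaRect((plane(d,c.reshape(-1,2),.098)[:,:2]*1000).astype(np.float32));print(th,r,cv2.boxPoints(r).round(0).tolist())
b=np.s_[205:236,208:250];print(hsv[220,215:245].tolist())
cv2.imwrite("pics/c1.png",cv2.resize(img[110:250,200:410,::-1],None,fx=3.8,fy=3.8,interpolation=cv2.INTER_CUBIC))
E
```

```text
col y [127, 127, 127, 128, 130, 134, 129, 105, 70, 49, 46, 50, 52, 55, 57, 55, 54, 71, 107, 137, 148, 150, 150, 150, 150] z [  99   95   96   99  100   97   94   95   42   42   39   37   42   38
   42   44   49   36    0    0   -4    9   -6 1512    0]
60 ((661.7471313476562, 25.082565307617188), (418.9889221191406, 197.9606475830078), 87.77910614013672) [[555.0, -180.0], [753.0, -188.0], [769.0, 231.0], [571.0, 238.0]]
75 ((663.0733032226562, 24.999160766601562), (418.9345703125, 195.0036163330078), 87.70481872558594) [[557.0, -180.0], [752.0, -188.0], [769.0, 230.0], [574.0, 238.0]]
90 ((663.4842529296875, 24.977035522460938), (418.9250183105469, 194.2418975830078), 87.69193267822266) [[558.0, -180.0], [752.0, -188.0], [769.0, 230.0], [575.0, 238.0]]
[[14, 144, 135], [14, 145, 139], [14, 145, 139], [15, 147, 139], [15, 145, 139], [14, 145, 139], [14, 145, 139], [15, 142, 140], [15, 135, 140], [16, 99, 141], [20, 48, 142], [35, 21, 146], [48, 17, 150], [48, 17, 150], [40, 21, 148], [24, 36, 143], [17, 78, 141], [14, 122, 140], [14, 142, 140], [14, 146, 140], [14, 145, 139], [14, 146, 140], [15, 147, 139], [14, 145, 139], [14, 145, 139], [14, 145, 137], [14, 142, 131], [13, 136, 116], [11, 120, 96], [6, 103, 84]]
```

View pics/c1.png

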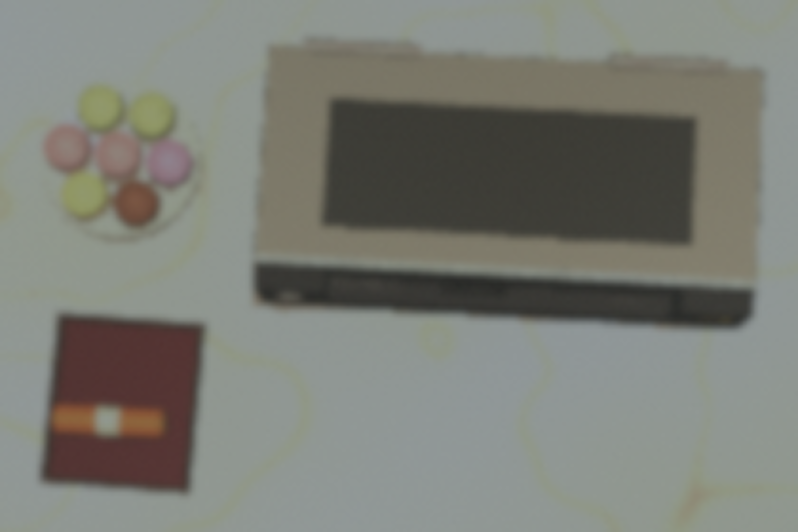

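Top crop confirms: till lid front edge, channel under it, tray left with the roll near its front. Computing the approach move.

```bash
cat >> h.py <<'E'
yaw=np.radians(-2.3)
X=np.array([np.cos(yaw),np.sin(yaw),0]);Y=np.array([-X[1],X[0],0]);Z=np.array([0,0,1.])
T=np.array([.648,.0255,0])
def W(x,y,z): return T+x*X+y*Y+z*Z
def tilt(deg):  # tool z tilted from down toward hinge; tool y = -till y
    a=np.radians(deg);z=np.sin(a)*X-np.cos(a)*Z
    return np.c_[np.cross(-Y,z),-Y,z]
def rel(p,Rt,o=None):
    if o is None:
        from rig import env
        o=env.observe()
    R0=np.array(o["tool_rot"]);p0=np.array(o["position"])
    print("shift",(R0.T@(p-p0)/.3).round(3).tolist(),"turn",(np.degrees(R.from_matrix(R0.T@Rt).as_rotvec())/45).round(3).tolist())
def till(o=None):
    from rig import env
    o=o or env.observe();v=np.array(o["position"])-T
    print("t",round(o["time_s"],2),"till xyz mm",(1000*np.array([v@X,v@Y,v[2]])).round(1),"F",np.round([o["ft_force"]@X,o["ft_force"]@Y,o["ft_force"][2]],1),"w",round(o["grip_width"]*1e3,1),"tilt",round(np.degrees(np.arctan2(o["tool_rot"][:,2]@X,-o["tool_rot"][2,2])),1))
E
python3 - <<'E'
from h import *
a=np.radians(40);k=.1
rel(W(-.074-k*np.sin(a),-.08,.048+k*np.cos(a)),tilt(40))
E
```

```text
shift [1.571, -1.192, 0.356] turn [-0.149, 0.881, 0.403]
```

Emit:
step_arm(targets=[[[0.8,-0.6,0],[0,0,0]],[[0.8,-0.6,0],[0,0,0]],[[0.8,-0.6,0],[0,0,0]],[[0.8,-0.6,0],[0,0,0]],[[0.8,-0.6,0],[0,0,0]],[[0.8,-0.6,0],[0,0,0]],[[0.8,-0.6,0],[0,0,0]],[[0.8,-0.6,0],[0,0,0]],[[0.8,-0.6,0],[0,0,0]],[[0.8,-0.6,0],[0,0,0]]], jaw=0, grip_force=40)

```text
time_s: 0.93
position: [0.336, -0.2858, 0.2312]
tool_rot: [[0.958, 0.288, -0.0], [0.288, -0.958, -0.0], [-0.0, 0.0, -1.0]]
ft_force: [-0.0, -0.9, 0.9]
grip_width: -0.0003
gripper_force: 0.0
```

```bash
python3 - <<'E'
from h import *
till()
a=np.radians(40);k=.1
rel(W(-.074-k*np.sin(a),-.08,.048+k*np.cos(a)),tilt(40))
E
```

```text
t 0.93 till xyz mm [-299.3 -323.5  231.2] F [ 0.  -0.9  0.9] w -0.3 tilt -0.0
shift [0.772, -0.592, 0.355] turn [-0.147, 0.881, 0.406]
```

Emit:
step_arm(targets=[[[0.77,-0.59,0.2],[-0.147,0.881,0.406]],[[0.77,-0.59,0.2],[-0.147,0.881,0.406]],[[0.77,-0.59,0.2],[-0.147,0.881,0.406]],[[0.77,-0.59,0.2],[-0.147,0.881,0.406]],[[0.77,-0.59,0.2],[-0.147,0.881,0.406]],[[0.77,-0.59,0.2],[-0.147,0.881,0.406]],[[0.77,-0.59,0.2],[-0.147,0.881,0.406]],[[0.77,-0.59,0.35],[-0.147,0.881,0.406]],[[0.77,-0.59,0.35],[-0.147,0.881,0.406]],[[0.77,-0.59,0.35],[-0.147,0.881,0.406]]])

```text
time_s: 1.77
position: [0.5057, -0.0499, 0.1228]
tool_rot: [[0.769, -0.042, 0.638], [-0.034, -0.999, -0.025], [0.638, -0.002, -0.77]]
ft_force: [-0.5, -0.0, 0.4]
grip_width: -0.0001
gripper_force: 0.0
```

```bash
python3 - <<'E'
from h import *
till()
rel(W(-.074,-.08,.049),tilt(40))
E
```

```text
t 1.77 till xyz mm [-139.2  -81.   122.8] F [-0.5 -0.1  0.4] w -0.1 tilt 39.7
shift [0.01, -0.003, 0.328] turn [-0.001, 0.007, -0.003]
```

Emit:
step_arm(targets=[[[0.01,0,0.1],[0,0,0]],[[0.01,0,0.2],[0,0,0]],[[0.01,0,0.28],[0,0,0]],[[0.01,0,0.28],[0,0,0]]])

```text
time_s: 2.1
position: [0.5649, -0.0545, 0.062]
tool_rot: [[0.765, -0.044, 0.642], [-0.035, -0.999, -0.027], [0.643, -0.002, -0.766]]
ft_force: [-0.8, -0.6, 0.0]
grip_width: -0.0001
gripper_force: 0.0
```

```bash
python3 -c "
from h import *
till()"
```

```text
t 2.1 till xyz mm [-79.8 -83.2  62. ] F [-0.8 -0.6  0. ] w -0.1 tilt 40.0
```

Emit:
step_arm(targets=[[[-0.005,0,0.03],[0,0,0]],[[-0.008,0,0.038],[0,0,0]],[[-0.008,0,0.04],[0,0,0]]])

```text
time_s: 2.35
position: [0.5688, -0.0538, 0.0542]
tool_rot: [[0.764, -0.043, 0.643], [-0.033, -0.999, -0.027], [0.644, -0.001, -0.765]]
ft_force: [-0.3, 0.6, 0.5]
grip_width: 0.0003
gripper_force: 0.0
```

```bash
python3 -c "
from h import *
till()"
```

```text
t 2.35 till xyz mm [-75.9 -82.4  54.2] F [-0.3  0.6  0.5] w 0.3 tilt 40.1
```

Emit:
step_arm(targets=[[[-0.006,0,0.007],[0,0,0]],[[-0.008,0,0.01],[0,0,0]],[[-0.008,0,0.01],[0,0,0]]])

```text
time_s: 2.6
position: [0.5688, -0.0532, 0.0503]
tool_rot: [[0.764, -0.042, 0.643], [-0.033, -0.999, -0.027], [0.644, -0.001, -0.765]]
ft_force: [0.0, 0.5, 0.9]
grip_width: 0.0
gripper_force: 0.0
```

```bash
python3 -c "
from h import *
till()"
```

```text
t 2.6 till xyz mm [-76.  -81.8  50.3] F [-0.   0.5  0.9] w 0.0 tilt 40.1
```

Emit:
step_arm(targets=[[[-0.006,0,0.008],[0,0,0]],[[-0.006,0,0.008],[0,0,0]]])

```text
time_s: 2.77
position: [0.5692, -0.053, 0.0488]
tool_rot: [[0.762, -0.042, 0.646], [-0.032, -0.999, -0.027], [0.646, -0.0, -0.763]]
ft_force: [-10.3, -0.1, 19.3]
grip_width: 0.0
gripper_force: 9.5
```

Emit:
step_arm(targets=[[[-0.004,0,0.006],[0,0,0]],[[-0.004,0,0.006],[0,0,0]]])

```text
time_s: 2.93
position: [0.5695, -0.053, 0.0485]
tool_rot: [[0.76, -0.043, 0.648], [-0.032, -0.999, -0.028], [0.649, 0.001, -0.761]]
ft_force: [-24.1, -1.9, 41.6]
grip_width: 0.0002
gripper_force: 20.7
```

```bash
python3 -c "
from h import *
till()"
```

```text
t 2.93 till xyz mm [-75.3 -81.6  48.5] F [-24.   -2.9  41.6] w 0.2 tilt 40.4
```

Emit:
step_arm(targets=[[[0.004,0,-0.005],[0,0,0]],[[0.004,-0.05,-0.005],[0,0,0]],[[0.004,-0.05,-0.005],[0,0,0]]])

```text
time_s: 3.18
position: [0.571, -0.0377, 0.0489]
tool_rot: [[0.762, -0.042, 0.647], [-0.032, -0.999, -0.028], [0.647, 0.001, -0.762]]
ft_force: [-4.1, -1.8, 13.6]
grip_width: 0.0002
gripper_force: 6.7
```

Emit:
step_arm(targets=[[[0,-0.05,0],[0,0,0]],[[0,-0.05,0],[0,0,0]]])

```text
time_s: 3.35
position: [0.5721, -0.0226, 0.049]
tool_rot: [[0.761, -0.042, 0.647], [-0.032, -0.999, -0.027], [0.648, 0.0, -0.762]]
ft_force: [-0.2, -1.7, 10.7]
grip_width: 0.0001
gripper_force: 5.2
```

Emit:
step_arm(targets=[[[0,-0.05,0],[0,0,0]],[[0,-0.05,0],[0,0,0]]])

```text
time_s: 3.52
position: [0.5729, -0.0074, 0.049]
tool_rot: [[0.761, -0.042, 0.647], [-0.032, -0.999, -0.027], [0.648, -0.0, -0.762]]
ft_force: [2.0, -1.8, 10.2]
grip_width: 0.0001
gripper_force: 4.7
```

Emit:
step_arm(targets=[[[0,-0.05,0],[0,0,0]],[[0,-0.05,0],[0,0,0]]])

```text
time_s: 3.68
position: [0.5738, 0.0057, 0.0489]
tool_rot: [[0.756, -0.041, 0.653], [-0.033, -0.999, -0.025], [0.654, -0.002, -0.757]]
ft_force: [1.3, -5.4, 16.9]
grip_width: -0.0001
gripper_force: 8.6
```

```bash
python3 -c "
from h import *
till()"
```

```text
t 3.68 till xyz mm [-73.4 -22.8  48.9] F [ 1.5 -5.3 16.9] w -0.1 tilt 40.8
```

Emit:
step_arm(targets=[[[0,-0.04,0],[0,0,0]],[[0,-0.04,0],[0,0,0]]])

```text
time_s: 3.85
position: [0.5745, 0.0155, 0.0488]
tool_rot: [[0.75, -0.041, 0.66], [-0.033, -0.999, -0.024], [0.66, -0.004, -0.751]]
ft_force: [-0.4, -13.2, 27.2]
grip_width: 0.0002
gripper_force: 13.9
```

Emit:
step_arm(targets=[[[0,-0.04,0],[0,0,0]],[[0,-0.04,0],[0,0,0]]])

```text
time_s: 4.02
position: [0.5742, 0.0284, 0.0479]
tool_rot: [[0.745, -0.036, 0.666], [-0.032, -0.999, -0.018], [0.666, -0.007, -0.746]]
ft_force: [3.0, 1.6, 26.0]
grip_width: -0.0002
gripper_force: 13.3
```

```bash
python3 -c "
from h import *
till()"
```

```text
t 4.02 till xyz mm [-73.9  -0.   47.9] F [ 3.   1.7 26. ] w -0.2 tilt 41.8
```

```bash
python3 -c "
from h import *
till()
from rig import env
o=env.observe();print(o['q'],o['wrist_torque'],o['joint_efforts'])"
```

```text
t 4.02 till xyz mm [-73.9  -0.   47.9] F [ 3.   1.7 26. ] w -0.2 tilt 41.8
[-12.19902136  31.2557827  115.21113636 137.43190141  10.45399184
 -55.23804444] [-0.04610526 -3.02069024  0.22574437] [ -2.24509344 -24.74832952  -1.53719913   1.22054581  -3.21198933
  -1.02372777]
```

Emit:
step_arm(targets=[[[0,0,0],[0,0,0]],[[0,0,0],[0,0,0]]])

```text
time_s: 4.18
position: [0.5741, 0.0286, 0.0476]
tool_rot: [[0.746, -0.034, 0.665], [-0.031, -0.999, -0.017], [0.666, -0.007, -0.746]]
ft_force: [1.8, 1.6, 28.9]
grip_width: -0.0001
gripper_force: 13.9
```

```bash
python3 -c "
from h import *
till()
from rig import env
o=env.observe();print(o['q'],o['wrist_torque'])"
```

```text
t 4.18 till xyz mm [-73.9   0.1  47.6] F [ 1.7  1.7 28.9] w -0.1 tilt 41.7
[-12.21419969  31.28374838 115.2028668  137.08935682  10.47475933
 -54.9715443 ] [ 0.04205634 -2.9967642   0.19477829]
```

Joint 5 is at its 10° limit (wrist near-singular at 40°). I'll lift off and tilt to ~52°, which moves the wrist clear of it.

Emit:
step_arm(targets=[[[0.012,0,-0.014],[0,0,0]],[[0.014,0,-0.016],[0,0.1,0]],[[0.014,0,-0.016],[0,0.2,0]],[[0.014,0,-0.016],[0,0.24,0]],[[0.014,0,-0.016],[0,0.24,0]],[[0.014,0,-0.016],[0,0.24,0]],[[0.014,0,-0.016],[0,0.24,0]]])

```text
time_s: 4.77
position: [0.5687, 0.0298, 0.0485]
tool_rot: [[0.621, -0.033, 0.783], [-0.026, -0.999, -0.022], [0.783, -0.007, -0.622]]
ft_force: [-1.9, 9.0, 3.4]
grip_width: 0.0001
gripper_force: 13.1
```

```bash
python3 -c "
from h import *
till()
from rig import env
o=env.observe();print(o['q'],o['tool_rot']);rel(W(-.074,0,.057),tilt(52))"
```

```text
t 4.77 till xyz mm [-79.4   1.1  48.5] F [-2.3  8.9  3.4] w 0.1 tilt 51.6
[-13.07641497  34.71445717 122.06340867 161.28033203  29.07618672
 -80.18884664] [[ 0.62117335 -0.03332921  0.78296413]
 [-0.02621827 -0.99941976 -0.02174273]
 [ 0.78323449 -0.00702196 -0.62168675]]
shift [0.033, 0.004, -0.003] turn [-0.012, 0.01, -0.002]
```

Emit:
step_arm(targets=[[[0.008,-0.03,0.01],[0,0,0]],[[0.008,-0.043,0.01],[0,0,0]],[[0.008,-0.043,0.01],[0,0,0]]])

```text
time_s: 5.02
position: [0.5731, 0.042, 0.0481]
tool_rot: [[0.622, -0.036, 0.782], [-0.027, -0.999, -0.024], [0.782, -0.007, -0.623]]
ft_force: [-0.3, -0.1, -1.2]
grip_width: -0.0
gripper_force: 0.0
```

```bash
python3 -c "
from h import *
till()
from rig import env
o=env.observe();print(o['q'])"
```

```text
t 5.02 till xyz mm [-75.5  13.4  48.1] F [-0.3 -0.1 -1.2] w -0.0 tilt 51.5
[-10.90105029  34.87062991 121.0874074  164.58250893  27.94460031
 -81.56204002]
```

Emit:
step_arm(targets=[[[-0.006,0,0.005],[0,0,0]],[[-0.013,0,0.01],[0,0,0]],[[-0.013,0,0.01],[0,0,0]]])

```text
time_s: 5.27
position: [0.5746, 0.041, 0.0443]
tool_rot: [[0.618, -0.037, 0.786], [-0.027, -0.999, -0.025], [0.786, -0.006, -0.618]]
ft_force: [1.0, 2.0, 11.3]
grip_width: 0.0001
gripper_force: 4.5
```

Emit:
step_arm(targets=[[[-0.004,0,0.003],[0,0,0]],[[-0.008,0,0.006],[0,0,0]],[[-0.008,0,0.006],[0,0,0]]])

```text
time_s: 5.52
position: [0.5759, 0.0407, 0.0431]
tool_rot: [[0.613, -0.037, 0.789], [-0.027, -0.999, -0.025], [0.79, -0.006, -0.614]]
ft_force: [1.4, 1.2, 18.9]
grip_width: 0.0001
gripper_force: 7.8
```

```bash
python3 - <<'E'
from h import *
till()
from rig import env,get_image
d=get_image("side");P=cloud(d);b=P[110:190,215:370].reshape(-1,3)-T
x=b@X;y=b@Y;m=(abs(y)<.2)&(b[:,2]>.08)
for lo in np.arange(-.09,.1,.03):
    k=m&(x>lo)&(x<lo+.03);print(round(lo,2),k.sum(),np.median(b[k,2]).round(3) if k.sum() else '')
E
```

```text
t 5.52 till xyz mm [-72.7  12.3  43.1] F [ 1.4  1.3 18.9] w 0.1 tilt 52.1
-0.09 550 0.098
-0.06 662 0.099
-0.03 665 0.099
0.0 650 0.099
0.03 634 0.099
0.06 588 0.098
0.09 402 0.098
```

Emit:
step_arm(targets=[[[0.008,0,-0.006],[0,0,0]],[[0.028,0,0.02],[0,0,0]],[[0.028,0,0.02],[0,0,0]]])

```text
time_s: 5.82
position: [0.5839, 0.0404, 0.0428]
tool_rot: [[0.622, -0.037, 0.782], [-0.028, -0.999, -0.026], [0.783, -0.006, -0.622]]
ft_force: [-0.3, -0.8, -0.1]
grip_width: 0.0001
gripper_force: 0.0
```

Emit:
step_arm(targets=[[[-0.006,0,0.005],[0,0,0]],[[-0.008,0,0.006],[0,0,0]],[[-0.008,0,0.006],[0,0,0]]])

```text
time_s: 6.07
position: [0.5834, 0.0406, 0.04]
tool_rot: [[0.62, -0.037, 0.784], [-0.028, -0.999, -0.025], [0.784, -0.006, -0.621]]
ft_force: [2.9, -1.1, 5.4]
grip_width: 0.0
gripper_force: 2.8
```

```bash
python3 -c "
from h import *
till()
from rig import env
o=env.observe();print(o['q'])"
```

```text
t 6.07 till xyz mm [-65.2  12.5  40. ] F [ 2.9 -1.   5.4] w 0.0 tilt 51.6
[-10.74546137  36.39500635 119.78704646 165.18465938  28.26568181
 -81.98078998]
```

Emit:
step_arm(targets=[[[-0.006,0,0.005],[0,0,0]],[[-0.008,0,0.006],[0,0,0]],[[-0.008,0,0.006],[0,0,0]]])

```text
time_s: 6.32
position: [0.5835, 0.0406, 0.0375]
tool_rot: [[0.619, -0.037, 0.784], [-0.028, -0.999, -0.025], [0.785, -0.006, -0.62]]
ft_force: [2.4, -1.3, 9.8]
grip_width: 0.0001
gripper_force: 4.3
```

```bash
cat > lid.py <<'E'
from h import *
till()
from rig import env,get_image
d=get_image("side");P=cloud(d);b=P[70:200,215:370].reshape(-1,3)-T
x=b@X;y=b@Y;m=(abs(y)<.2)&(b[:,2]>.08)
for lo in np.arange(-.09,.1,.03):
    k=m&(x>lo)&(x<lo+.03);print(round(lo,2),k.sum(),np.median(b[k,2]).round(3) if k.sum() else '',end='; ')
E
python3 lid.py
```

```text
t 6.32 till xyz mm [-65.   12.5  37.5] F [ 2.5 -1.2  9.8] w 0.1 tilt 51.7
-0.09 681 0.126; -0.06 881 0.123; -0.03 578 0.119; 0.0 534 0.114; 0.03 525 0.109; 0.06 471 0.103; 0.09 334 0.1;
```

Lid is ajar. Fit a quick kinematic model to plan the swing away from the wrist limit.

```bash
cat > kin.py <<'E'
from h import *
from scipy.optimize import least_squares
def fk(q,k):
    h,a1,a2,d,e1,e2,y=k
    q=np.radians(q);r=lambda ax,a:R.from_euler(ax,a).as_matrix()
    A=r('z',q[0]);p=np.array([0,0,h]);p=p+A@[e1,y,0];A=A@r('y',q[1]);p=p+A@[0,0,a1];A=A@r('y',q[2]);p=p+A@[e2,0,a2]
    A=A@r('z',q[3])@r('y',q[4])@r('z',q[5]);return p+A@[0,0,d],A
S=[([-85.676,21.838,74.381,0,83.858,-12.335],(.15766,-.52664,.23076)),([-12.214,31.284,115.203,137.089,10.475,-54.97],(.5741,.0286,.0476)),([-13.076,34.714,122.063,161.28,29.076,-80.189],(.5687,.0298,.0485)),([-10.745,36.395,119.787,165.185,28.266,-81.98],(.5834,.0406,.04)),([-10.901,34.871,121.087,164.58,27.945,-81.562],(.5731,.042,.0481))]
f=lambda k:np.r_[np.concatenate([fk(q,k)[0]-p for q,p in S]),1e-3*(k[4:])]
s=least_squares(f,[.1,.42,.39,.2,0,0,0]);K=s.x
lo=[-178,-50,13,-81,10.2,-165];hi=[178,133,142,261,163,165]
def ik(p,Rt,q0):
    g=lambda q:np.r_[(fk(q,K)[0]-p)*100,R.from_matrix(Rt.T@fk(q,K)[1]).as_rotvec()*20]
    s=least_squares(g,np.clip(q0,np.array(lo)+.1,np.array(hi)-.1),bounds=(lo,hi),x_scale=30);return s.x,np.abs(s.fun).max()
E
python3 - <<'E'
from kin import *
print(K.round(4),np.abs(s.fun).max());print(fk(S[0][0],K)[1].round(3))
q0=S[3][0]
for nm,q0 in(("flip",[3,36,110,180,28,-95]),("norm",[3,36,110,0,28,85])):
  for t in(50,60,70,80,90,100):
    out=[]
    for (x,z) in((-.12,.12),(-.06,.108),(-.05,.15),(0,.22),(.06,.25),(.115,.25)):
        q,e=ik(W(x,0,z),tilt(t),q0);out.append((int(q[3]),round(q[4]),round(e,2)))
    print(nm,t,out)
E
```

```text
[ 0.1288  0.5389  0.3508  0.2574 -0.0006  0.1034  0.1175] 0.00011752236594852837
[[-0.287  0.958 -0.   ]
 [ 0.958  0.287  0.001]
 [ 0.001  0.    -1.   ]]
flip 50 [(146, 17, np.float64(0.0)), (145, 13, np.float64(0.0)), (112, 10, np.float64(0.42)), (27, 14, np.float64(0.0)), (15, 22, np.float64(0.0)), (12, 25, np.float64(0.0))]
flip 60 [(161, 37, np.float64(0.0)), (162, 32, np.float64(0.0)), (156, 23, np.float64(0.0)), (122, 10, np.float64(0.14)), (57, 10, np.float64(0.42)), (38, 10, np.float64(0.07))]
flip 70 [(165, 61, np.float64(0.0)), (166, 53, np.float64(0.0)), (164, 43, np.float64(0.0)), (158, 25, np.float64(0.0)), (150, 16, np.float64(0.0)), (144, 12, np.float64(0.0))]
flip 80 [(165, 85, np.float64(0.0)), (168, 73, np.float64(0.0)), (167, 63, np.float64(0.0)), (165, 44, np.float64(0.0)), (164, 33, np.float64(0.0)), (164, 28, np.float64(0.0))]
flip 90 [(164, 107, np.float64(0.0)), (168, 92, np.float64(0.0)), (168, 83, np.float64(0.0)), (168, 62, np.float64(0.0)), (168, 50, np.float64(0.0)), (169, 44, np.float64(0.0))]
flip 100 [(163, 123, np.float64(0.0)), (167, 108, np.float64(
[... 485 characters left out ...]
5, 61, np.float64(0.0)), (166, 53, np.float64(0.0)), (164, 43, np.float64(0.0)), (158, 25, np.float64(0.0)), (150, 16, np.float64(0.0)), (144, 12, np.float64(0.0))]
norm 80 [(165, 85, np.float64(0.0)), (168, 73, np.float64(0.0)), (167, 63, np.float64(0.0)), (165, 44, np.float64(0.0)), (164, 33, np.float64(0.0)), (164, 28, np.float64(0.0))]
norm 90 [(164, 107, np.float64(0.0)), (168, 92, np.float64(0.0)), (168, 83, np.float64(0.0)), (168, 62, np.float64(0.0)), (168, 50, np.float64(0.0)), (169, 44, np.float64(0.0))]
norm 100 [(163, 123, np.float64(0.0)), (167, 108, np.float64(0.0)), (168, 100, np.float64(0.0)), (170, 79, np.float64(0.0)), (170, 66, np.float64(0.0)), (171, 60, np.float64(0.0))]
```

Emit:
step_arm(targets=[[[0,0,-0.12],[0,0,0]],[[0,0,-0.24],[0,0,0]],[[0,0,-0.33],[0,0,0]],[[0,0,-0.33],[0,0,0]]])

```text
time_s: 6.7
position: [0.501, 0.0443, 0.099]
tool_rot: [[0.625, -0.037, 0.78], [-0.028, -0.999, -0.025], [0.78, -0.006, -0.626]]
ft_force: [-0.5, -0.4, -0.5]
grip_width: -0.0002
gripper_force: 0.0
```

```bash
python3 - <<'E'
from h import *
rel(W(-.130,.012,.1),tilt(80));rel(W(-.066,.012,.1),tilt(80))
E
```

```text
shift [0.039, 0.003, 0.044] turn [-0.007, 0.638, -0.006]
shift [0.173, 0.004, 0.21] turn [-0.007, 0.638, -0.006]
```

Emit:
step_arm(targets=[[[0.039,0,0.044],[0,0.16,0]],[[0.039,0,0.044],[0,0.32,0]],[[0.039,0,0.044],[0,0.48,0]],[[0.039,0,0.044],[0,0.638,0]],[[0.039,0,0.044],[0,0.638,0]],[[0.1,0,0.12],[0,0.638,0]],[[0.15,0,0.18],[0,0.638,0]],[[0.173,0,0.21],[0,0.638,0]],[[0.173,0,0.21],[0,0.638,0]]])

```text
time_s: 7.45
position: [0.5884, 0.0402, 0.0986]
tool_rot: [[0.17, -0.037, 0.985], [-0.012, -0.999, -0.036], [0.985, -0.005, -0.17]]
ft_force: [-0.3, 0.0, 1.0]
grip_width: -0.0003
gripper_force: 0.0
```

```bash
python3 - <<'E'
from h import *
import cv2
from rig import env,get_image
till();o=env.observe();print(o['q'])
d=get_image("side");cv2.imwrite("pics/s2.png",cv2.resize(d["img"][60:240,190:420,::-1],None,fx=3.3,fy=3.3))
Hn=lambda r,th:np.array([.105-r*np.cos(th)-.004*np.sin(th),.094+r*np.sin(th)-.004*np.cos(th)])
for th in np.r_[.2:1.75:.1]:
    c=Hn(.17,th)-np.array([.0019,.0108]);print(round(th,2),end=' ');rel(W(c[0],.012,c[1]),tilt(80),o)
E
```

```text
t 7.45 till xyz mm [-60.1  12.3  98.6] F [-0.3 -0.   1. ] w -0.3 tilt 80.2
[-11.92681738  46.30892556 128.51511378 169.94779569  75.10259385
 -88.76466868]
0.2 shift [0.045, 0.001, -0.022] turn [-0.005, -0.004, -0.006]
0.3 shift [0.102, 0.0, -0.019] turn [-0.005, -0.004, -0.006]
0.4 shift [0.158, 0.0, -0.01] turn [-0.005, -0.004, -0.006]
0.5 shift [0.212, -0.0, 0.004] turn [-0.005, -0.004, -0.006]
0.6 shift [0.265, -0.0, 0.024] turn [-0.005, -0.004, -0.006]
0.7 shift [0.316, -0.0, 0.049] turn [-0.005, -0.004, -0.006]
0.8 shift [0.365, -0.001, 0.079] turn [-0.005, -0.004, -0.006]
0.9 shift [0.409, -0.001, 0.113] turn [-0.005, -0.004, -0.006]
1.0 shift [0.451, -0.001, 0.152] turn [-0.005, -0.004, -0.006]
1.1 shift [0.488, -0.001, 0.195] turn [-0.005, -0.004, -0.006]
1.2 shift [0.521, -0.001, 0.241] turn [-0.005, -0.004, -0.006]
1.3 shift [0.548, -0.001, 0.29] turn [-0.005, -0.004, -0.006]
1.4 shift [0.571, -0.0, 0.342] turn [-0.005, -0.004, -0.006]
1.5 shift [0.589, -0.0, 0.396] turn [-0.005, -0.004, -0.006]
1.6 shift [0.601, -0.0, 0.452] turn [-0.005, -0.004, -0.006]
1.7 shift [0.608, 0.0, 0.508] turn [-0.005, -0.004, -0.006]
```

View pics/s2.png

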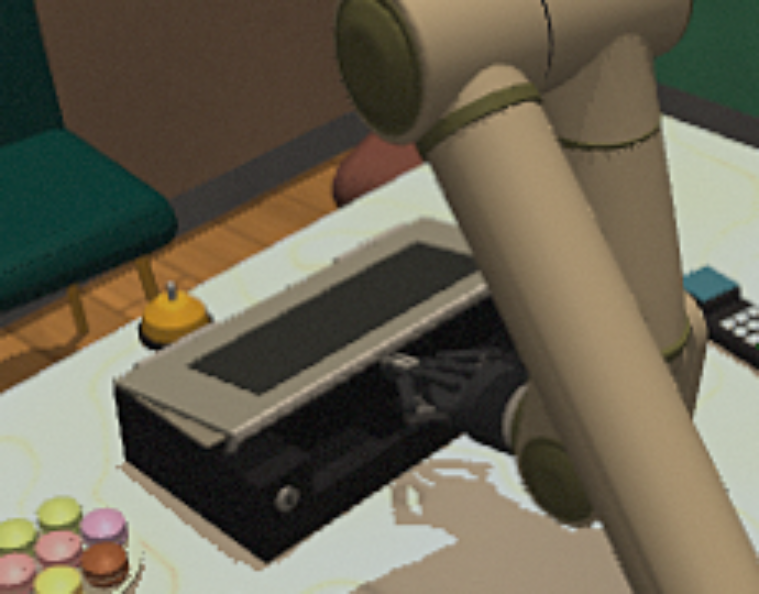

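Fingertips are under the raised lid edge (about (395,375) in the crop). Swing along the arc.

Emit:
step_arm(targets=[[[0.045,0,-0.022],[0,0,0]],[[0.102,0,-0.019],[0,0,0]],[[0.158,0,-0.01],[0,0,0]],[[0.212,0,0.004],[0,0,0]],[[0.265,0,0.024],[0,0,0]],[[0.316,0,0.049],[0,0,0]],[[0.365,0,0.079],[0,0,0]],[[0.409,0,0.113],[0,0,0]],[[0.43,0,0.13],[0,0,0]],[[0.451,0,0.152],[0,0,0]]])

```text
time_s: 8.33
position: [0.6538, 0.0373, 0.2242]
tool_rot: [[0.173, -0.037, 0.984], [-0.012, -0.999, -0.035], [0.985, -0.006, -0.174]]
ft_force: [-1.7, 0.6, -0.3]
grip_width: -0.0001
gripper_force: 0.7
```

```bash
python3 - <<'E'
from h import *
import cv2
from rig import env,get_image
till();o=env.observe();print(o['q'])
d=get_image("side");cv2.imwrite("pics/s3.png",cv2.resize(d["img"][30:240,190:420,::-1],None,fx=2.8,fy=2.8))
Hn=lambda r,th:np.array([.105-r*np.cos(th)-.004*np.sin(th),.094+r*np.sin(th)-.004*np.cos(th)])
for th in np.r_[1:1.75:.1]:
    c=Hn(.17,th)-np.array([.0019,.0108]);print(round(th,2),end=' ');rel(W(c[0],.012,c[1]),tilt(80),o)
E
```

```text
t 8.33 till xyz mm [  5.3  12.  224.2] F [-1.7  0.5 -0.3] w -0.1 tilt 80.0
[-10.33746529  27.35989343 113.9857454  167.74010504  41.90696165
 -81.91331297]
1.0 shift [0.001, 0.0, 0.009] turn [-0.005, -0.0, -0.007]
1.1 shift [0.039, 0.0, 0.051] turn [-0.005, -0.0, -0.007]
1.2 shift [0.071, 0.0, 0.097] turn [-0.005, -0.0, -0.007]
1.3 shift [0.1, 0.0, 0.147] turn [-0.005, -0.0, -0.007]
1.4 shift [0.123, 0.0, 0.198] turn [-0.005, -0.0, -0.007]
1.5 shift [0.14, 0.0, 0.252] turn [-0.005, -0.0, -0.007]
1.6 shift [0.153, 0.001, 0.307] turn [-0.005, -0.0, -0.007]
1.7 shift [0.159, 0.001, 0.364] turn [-0.005, -0.0, -0.007]
```

View pics/s3.png

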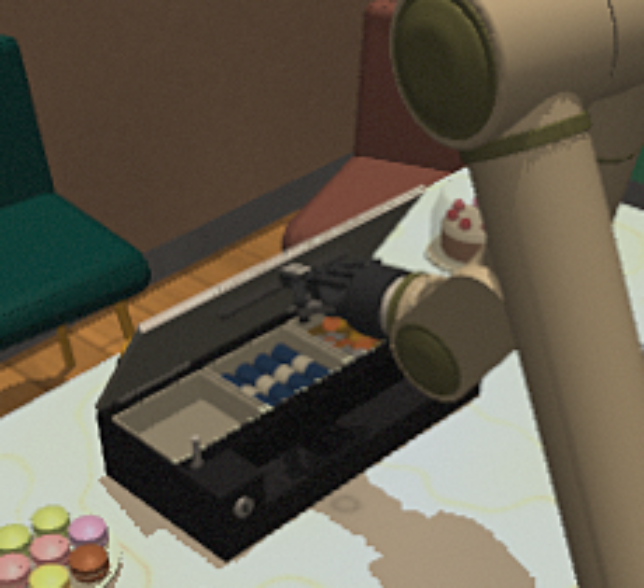

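The lid follows at about 57°; the empty cup is the left (+y) one, at (190,415), with a rod in front at (197,450). Continue.

Emit:
step_arm(targets=[[[0.02,0,0.03],[0,0,0]],[[0.039,0,0.051],[0,0,0]],[[0.071,0,0.097],[0,0,0]],[[0.1,0,0.147],[0,0,0]],[[0.123,0,0.198],[0,0,0]],[[0.14,0,0.252],[0,0,0]],[[0.148,0,0.28],[0,0,0]],[[0.153,0,0.307],[0,0,0]],[[0.156,0,0.335],[0,0,0]],[[0.159,0,0.36],[0,0,0]]])

```text
time_s: 9.22
position: [0.7694, 0.0328, 0.2522]
tool_rot: [[0.173, -0.037, 0.984], [-0.012, -0.999, -0.035], [0.985, -0.006, -0.173]]
ft_force: [0.1, 0.5, 0.1]
grip_width: -0.0002
gripper_force: 0.0
```

Emit:
step_arm(targets=[[[0,0,0.02],[0,0,0]],[[0,0,0.03],[0,0,0]],[[0,0,0.03],[0,0,0]],[[0,0,0.03],[0,0,0]]])

```text
time_s: 9.55
position: [0.778, 0.0326, 0.2513]
tool_rot: [[0.172, -0.037, 0.984], [-0.012, -0.999, -0.035], [0.985, -0.006, -0.172]]
ft_force: [-0.2, -0.4, 0.1]
grip_width: 0.0006
gripper_force: 0.0
```

```bash
python3 - <<'E'
from h import *
from rig import env
till();o=env.observe();print(o['q'])
E
```

```text
t 9.55 till xyz mm [129.6  12.3 251.3] F [-0.2 -0.4  0.1] w 0.6 tilt 80.1
[ -8.36472774  32.38468189  93.23365967 165.87108854  26.33097617
 -78.02655121]
```

Emit:
step_arm(targets=[[[0,0,-0.13],[0,0,0]],[[0,0,-0.26],[0,0,0]],[[0,0,-0.39],[0,0,0]],[[0,0,-0.52],[0,0,0]],[[0,0,-0.65],[0,0,0]],[[0,0,-0.78],[0,0,0]],[[0,0,-0.9],[0,0,0]],[[0,0,-0.9],[0,0,0]],[[0,0,-0.9],[0,0,0]]])

```text
time_s: 10.3
position: [0.5109, 0.0422, 0.2988]
tool_rot: [[0.17, -0.037, 0.985], [-0.012, -0.999, -0.036], [0.985, -0.006, -0.17]]
ft_force: [1.1, -0.5, 1.0]
grip_width: 0.0004
gripper_force: 0.0
```

```bash
python3 - <<'E'
from h import *
from rig import env,get_image
till();o=env.observe();print(o['q'])
ims=[]
for n in("top","side"):
    d=get_image(n);pickle.dump(d,open(n+"1.pkl","wb"));b=d["img"][90:270,180:420,::-1]
    ims.append(cv2.resize(b,None,fx=2.2,fy=2.2,interpolation=cv2.INTER_CUBIC)[:,:396 if 0 else None])
v=np.vstack([cv2.resize(i,(400,300)) for i in ims]);cv2.imwrite("pics/c4.png",v)
# roll & tray
d=pickle.load(open("top1.pkl","rb"));hsv=cv2.cvtColor(d["img"],cv2.COLOR_RGB2HSV);P=cloud(d)
S=np.s_[190:245,205:256]
o_=np.zeros(hsv.shape[:2],np.uint8)
o_[S]=((P[S][...,2]>.013)&(hsv[S][...,2]>105)&~((hsv[S][...,0]>60)&(hsv[S][...,1]>60))).astype(np.uint8)*255
a=cv2.inRange(hsv,(8,90,100),(25,255,255));b=np.zeros_like(a);b[S]=a[S];b=cv2.morphologyEx(b,cv2.MORPH_CLOSE,np.ones((1,11)))
c=max(cv2.findContours(b,0,1)[0],key=cv2.contourArea)
r=cv2.minAreaRect((plane(d,c.reshape(-1,2),.017)[:,:2]*1000).astype(np.float32));print("roll",r)
Q=P[b>0];print("z",np.percentile(Q[:,2],[10,50,90]),Q[:,:2].mean(0))
red=cv2.inRange(hsv,(165,60,20),(180,255,255))|cv2.inRange(hsv,(0,60,20),(7,255,255));bb=np.zeros_like(red);bb[S]=red[S]
bb=cv2.morphologyEx(bb|b,cv2.MORPH_CLOSE,np.ones((5,5)));c=max(cv2.findContours(bb,0,1)[0],key=cv2.contourArea)
print("tray",cv2.minAreaRect((plane(d,c.reshape(-1,2),.008)[:,:2]*1000).astype(np.float32)))
E
```

```text
t 10.3 till xyz mm [-137.6   11.2  298.8] F [ 1.1 -0.4  1. ] w 0.4 tilt 80.2
[-15.29144162   6.41014049 128.67869748 158.07712129  37.06793733
 -74.15780561]
roll ((447.309814453125, 369.7318115234375), (26.633909225463867, 99.97135162353516), 0.9134426116943359)
z [0.01783064 0.02566765 0.03028573] [0.4461662  0.36871442]
tray ((463.2336120605469, 359.2059326171875), (122.28041076660156, 139.93276977539062), 86.22090911865234)
```

View pics/c4.png

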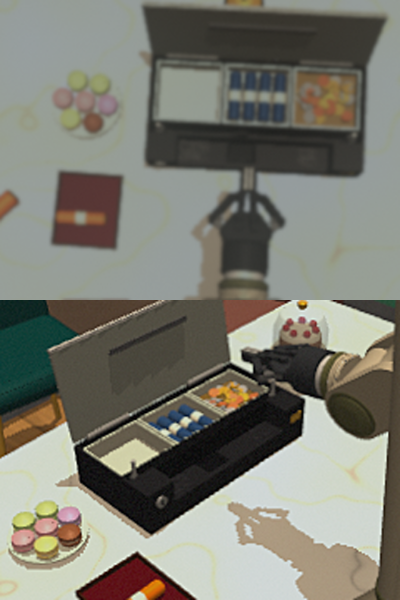

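```bash
python3 - <<'E'
from kin import *
d=pickle.load(open("top1.pkl","rb"));hsv=cv2.cvtColor(d["img"],cv2.COLOR_RGB2HSV)
V=hsv[...,2]
print("row 147",V[147,268:320].tolist());print("col 295",V[120:175,295].tolist())
for u,v,n in((275,165,"rod?"),):
    p=plane(d,[(u,v)],.12)[0]-T;print(n,p@X,p@Y)
s=pickle.load(open("side1.pkl","rb"))
def dn(tx): # tool down with x heading vector
    x=np.array([tx[0],tx[1],0.]);x/=np.linalg.norm(x);z=-Z;return np.c_[x,np.cross(z,x),z]
C=R.from_matrix(fk([-85.676,21.838,74.381,0,83.858,-12.335],K)[1]).as_matrix().T@np.array([[.958,.2867,0],[.2867,-.958,0],[0,0,-1]])
print("tool corr",C.round(2))
ax=np.radians(90.9);v=np.array([np.cos(ax),np.sin(ax)])
for sp in(1,-1):
  for q40 in(0,):
    print(sp,[ (ik(np.array([.447,.369,z]),dn(sp*v)@C.T,[35,30,90,0,70,q6])[0].round(0).tolist()) for z,q6 in((.15,0),(.007,0))], end=' ')
    print("place",[ (ik(W(.02,.137,z),dn(sp2*X)@C.T,[10,30,90,0,70,0])) for z in(.047,) for sp2 in(1,-1)])
E
```

```text
row 147 [136, 105, 72, 60, 81, 101, 112, 129, 147, 155, 157, 157, 157, 156, 156, 156, 156, 156, 156, 156, 156, 156, 156, 156, 156, 155, 156, 156, 156, 156, 155, 155, 155, 155, 155, 155, 155, 156, 155, 155, 154, 150, 138, 129, 121, 114, 123, 128, 121, 127, 141, 151]
col 295 [58, 60, 70, 80, 79, 66, 72, 94, 97, 82, 83, 113, 141, 154, 155, 156, 156, 156, 156, 156, 156, 156, 156, 155, 156, 156, 156, 156, 156, 156, 156, 156, 156, 156, 156, 155, 156, 156, 156, 156, 155, 149, 126, 87, 53, 42, 40, 43, 46, 50, 51, 48, 44, 45, 52]
rod? -0.03997639756471514 0.1812304340225437
tool corr [[ 0. -1. -0.]
 [ 1.  0. -0.]
 [ 0. -0.  1.]]
1 [[28.0, 29.0, 77.0, 0.0, 74.0, 27.0], [28.0, 39.0, 86.0, 0.0, 56.0, 27.0]] place [(array([3.69479949e+00, 4.49410204e+01, 6.28754493e+01, 7.67848216e-02,
       7.21593275e+01, 9.59731182e+01]), np.float64(1.1102230246251565e-14)), (array([ 3.74992895e+00,  4.49706421e+01,  6.28085329e+01, -7.67234146e-02,
        7.22451280e+01, -8.39248312e+01]), np.float64(2.3130956452401292e-11))]
-1 [[28.0, 29.0, 77.0, -0.0, 74.0, -153.0], [28.0, 39.0, 86.0, -0.0, 55.0, -153.0]] place [(array([3.69479949e+00, 4.49410204e+01, 6.28754493e+01, 7.67848216e-02,
       7.21593275e+01, 9.59731182e+01]), np.float64(1.1102230246251565e-14)), (array([ 3.74992895e+00,  4.49706421e+01,  6.28085329e+01, -7.67234146e-02,
        7.22451280e+01, -8.39248312e+01]), np.float64(2.3130956452401292e-11))]
```

```bash
python3 - <<'E'
from kin import *
d=pickle.load(open("top1.pkl","rb"))
for uv in((271.5,147),(275,147),(309.5,147),(313,147),(295,127),(295,130.5),(295,131.5),(295,162.5)):
    o=[]
    for z in(.043,.081):
        p=plane(d,[uv],z)[0]-T;o+=[round(p@X*1e3,1),round(p@Y*1e3,1)]
    print(uv,o)
M,t=cam(d);print("cam",-M.T@t)
E
```

```text
(271.5, 147) [np.float64(35.0), np.float64(205.3), np.float64(26.1), np.float64(200.8)]
(275, 147) [np.float64(35.6), np.float64(193.6), np.float64(26.8), np.float64(189.4)]
(309.5, 147) [np.float64(41.8), np.float64(78.8), np.float64(32.8), np.float64(77.6)]
(313, 147) [np.float64(42.4), np.float64(67.2), np.float64(33.4), np.float64(66.3)]
(295, 127) [np.float64(107.5), np.float64(131.3), np.float64(96.8), np.float64(128.7)]
(295, 130.5) [np.float64(95.5), np.float64(130.5), np.float64(85.1), np.float64(128.0)]
(295, 131.5) [np.float64(92.1), np.float64(130.3), np.float64(81.8), np.float64(127.8)]
(295, 162.5) [np.float64(-13.2), np.float64(123.8), np.float64(-20.8), np.float64(121.4)]
cam [0.34289155 0.06945885 1.51265955]
```

Emit:
step_arm(targets=[[[0,0,0],[0,-0.15,0]],[[0,0,0],[0,-0.3,0]],[[0,0,0],[0,-0.45,0]],[[0,0,0],[0,-0.6,0]],[[0,0,0],[0,-0.75,0]],[[0,0,0],[0,-0.9,0]],[[0,0,0],[0,-1,0]],[[0,0,0],[0,-1,0]],[[0,0,0],[0,-1,0]],[[0,0,0],[0,-1,0]]], jaw=55)

```text
time_s: 11.23
position: [0.5158, 0.0533, 0.2986]
tool_rot: [[0.555, 0.062, 0.829], [-0.018, -0.996, 0.086], [0.832, -0.063, -0.552]]
ft_force: [0.1, 0.4, 0.2]
grip_width: 0.0551
gripper_force: 0.0
```

```bash
cat >> kin.py <<'E'
def dn(tx):
    x=np.array([tx[0],tx[1],0.]);x/=np.linalg.norm(x);z=-Z;return np.c_[x,np.cross(z,x),z]
E
python3 - <<'E'
from kin import *
from rig import env
till();o=env.observe();print(o['q'].round(1))
rel(np.array([.447,.369,.2]),dn((-.0157,1)))
rel(np.array([.447,.2,.25]),dn(X))
E
```

```text
t 11.23 till xyz mm [-133.2   22.5  298.6] F [0.1 0.4 0.2] w 55.1 tilt 56.2
[-16.9  -0.7 112.6  55.2  23.2  28.4]
shift [-0.419, -1.042, 0.082] turn [0.894, -1.054, -1.807]
shift [-0.271, -0.491, -0.059] turn [-0.137, -1.248, 0.08]
```

Emit:
step_arm(targets=[[[0,0,0],[0,-0.2,0]],[[0,0,0],[0,-0.4,0]],[[0,0,0],[0,-0.6,0]],[[0,0,0],[0,-0.7,0]],[[0,0,0],[0,-0.7,0]],[[0,0,0],[0,-0.7,0]],[[0,0,0],[0,-0.7,0]],[[0,0,0],[0,-0.7,0]],[[0,0,0],[0,-0.7,0]]])

```text
time_s: 11.98
position: [0.5149, 0.054, 0.2982]
tool_rot: [[0.906, 0.063, 0.42], [0.03, -0.996, 0.084], [0.423, -0.063, -0.904]]
ft_force: [-0.5, 0.5, 1.1]
grip_width: 0.0546
gripper_force: 0.0
```

```bash
python3 - <<'E'
from kin import *
from rig import env
till();o=env.observe();print(o['q'].round(1))
rel(np.array([.447,.369,.2]),dn((-.0157,1)))
E
```

```text
t 11.98 till xyz mm [-134.1   23.1  298.2] F [-0.5  0.5  1.1] w 54.6 tilt 24.7
[-12.2   5.4  89.7  11.1  61.9  71.8]
shift [-0.312, -1.039, 0.289] turn [0.362, -0.506, -1.923]
```

Emit:
step_arm(targets=[[[-0.02,-0.1,0],[0.03,-0.04,-0.15]],[[-0.05,-0.2,0],[0.06,-0.08,-0.3]],[[-0.08,-0.3,0],[0.09,-0.13,-0.45]],[[-0.1,-0.4,0],[0.12,-0.17,-0.6]],[[-0.13,-0.5,0],[0.15,-0.21,-0.75]],[[-0.15,-0.6,0],[0.18,-0.25,-0.9]],[[-0.15,-0.6,0],[0.18,-0.25,-0.96]],[[-0.15,-0.6,0],[0.18,-0.25,-0.96]],[[-0.15,-0.6,0],[0.18,-0.25,-0.96]]])

```text
time_s: 12.73
position: [0.4628, 0.2316, 0.2909]
tool_rot: [[0.655, 0.729, 0.199], [0.719, -0.683, 0.131], [0.231, 0.058, -0.971]]
ft_force: [-0.3, 0.1, 0.4]
grip_width: 0.0548
gripper_force: 0.0
```

```bash
python3 - <<'E'
from kin import *
from rig import env
till();o=env.observe();print(o['q'].round(1))
rel(np.array([.447,.369,.15]),dn((-.0157,1)))
E
```

```text
t 12.73 till xyz mm [-193.4  198.5  290.9] F [-0.3  0.   0.4] w 54.8 tilt 11.3
[10.8 10.2 82.2  5.4 74.9 52.7]
shift [0.186, -0.378, 0.506] turn [0.184, -0.255, -0.965]
```

Emit:
step_arm(targets=[[[0.03,-0.06,0.05],[0.03,-0.04,-0.15]],[[0.06,-0.12,0.12],[0.06,-0.08,-0.3]],[[0.09,-0.19,0.2],[0.09,-0.13,-0.45]],[[0.12,-0.25,0.28],[0.12,-0.17,-0.6]],[[0.15,-0.31,0.36],[0.15,-0.21,-0.75]],[[0.186,-0.378,0.44],[0.18,-0.25,-0.9]],[[0.186,-0.378,0.506],[0.184,-0.255,-0.965]],[[0.186,-0.378,0.506],[0.184,-0.255,-0.965]],[[0.186,-0.378,0.506],[0.184,-0.255,-0.965]]])

```text
time_s: 13.48
position: [0.4473, 0.368, 0.1497]
tool_rot: [[-0.013, 1.0, -0.002], [1.0, 0.013, -0.001], [-0.001, -0.002, -1.0]]
ft_force: [1.0, 0.3, 0.8]
grip_width: 0.0553
gripper_force: 0.0
```

```bash
python3 - <<'E'
from kin import *
from rig import env,get_image
till();o=env.observe();print(o['q'].round(1),o['position'])
rel(np.array([.447,.369,.008]),dn((-.0157,1)))
# side check of the roll: band+orange in side image
d=get_image("side");cv2.imwrite("pics/s5.png",cv2.resize(d["img"][150:310,150:370,::-1],None,fx=3.2,fy=3.2))
E
```

```text
t 13.48 till xyz mm [-214.3  334.2  149.7] F [1.  0.3 0.8] w 55.3 tilt -0.1
[27.7 28.7 77.  -0.  74.4 27. ] [0.44726699 0.36798777 0.1497365 ]
shift [0.004, -0.0, 0.472] turn [-0.002, 0.001, -0.004]
```

View pics/s5.png

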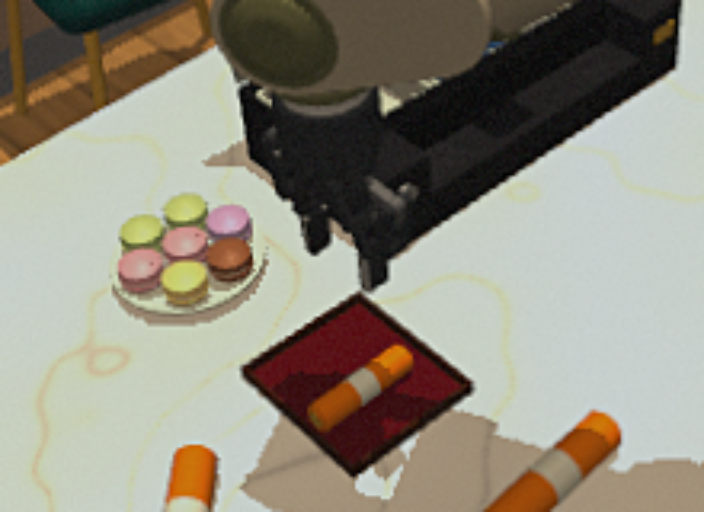

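The roll lies in the tray below the open fingers. Descend and grip.

Emit:
step_arm(targets=[[[0,0,0.1],[0,0,0]],[[0,0,0.2],[0,0,0]],[[0,0,0.3],[0,0,0]],[[0,0,0.38],[0,0,0]],[[0,0,0.43],[0,0,0]],[[0,0,0.46],[0,0,0]],[[0,0,0.46],[0,0,0]]])

```text
time_s: 14.12
position: [0.4475, 0.3679, 0.0121]
tool_rot: [[-0.014, 1.0, -0.0], [1.0, 0.014, -0.001], [-0.001, -0.0, -1.0]]
ft_force: [0.0, -0.2, -0.1]
grip_width: 0.0551
gripper_force: 0.0
```

Emit:
step_arm(targets=[[[0,0,0.008],[0,0,0]],[[0,0,0.008],[0,0,0]],[[0,0,0.008],[0,0,0]],[[0,0,0.008],[0,0,0]],[[0,0,0.008],[0,0,0]],[[0,0,0.008],[0,0,0]],[[0,0,0.008],[0,0,0]],[[0,0,0.008],[0,0,0]]], jaw=15, grip_force=70)

```text
time_s: 14.78
position: [0.4479, 0.3691, 0.0115]
tool_rot: [[-0.017, 1.0, 0.002], [1.0, 0.017, 0.0], [0.0, 0.002, -1.0]]
ft_force: [-1.1, -1.7, 6.4]
grip_width: 0.0241
gripper_force: 69.1
```

Emit:
step_arm(targets=[[[0,0,0],[0,0,0]],[[0,0,0],[0,0,0]],[[0,0,0],[0,0,0]],[[0,0,0.01],[0,0,0]],[[0,0,0.018],[0,0,0]],[[0,0,0.018],[0,0,0]]], jaw=45)

```text
time_s: 15.28
position: [0.4468, 0.3687, 0.0036]
tool_rot: [[-0.017, 1.0, -0.001], [1.0, 0.017, -0.001], [-0.001, -0.001, -1.0]]
ft_force: [1.1, 0.4, -0.5]
grip_width: 0.0448
gripper_force: 0.0
```

Emit:
step_arm(targets=[[[0,0,0],[0,0,0]],[[0,0,0],[0,0,0]],[[0,0,0],[0,0,0]],[[0,0,0],[0,0,0]],[[0,0,0],[0,0,0]],[[0,0,0],[0,0,0]]], jaw=15)

```text
time_s: 15.78
position: [0.4473, 0.3689, 0.0045]
tool_rot: [[-0.017, 1.0, 0.0], [1.0, 0.017, -0.001], [-0.001, 0.0, -1.0]]
ft_force: [-0.0, 0.2, 2.5]
grip_width: 0.0243
gripper_force: 68.6
```

Emit:
step_arm(targets=[[[0,0,-0.03],[0,0,0]],[[0,0,-0.1],[0,0,0]],[[0,0,-0.2],[0,0,0]],[[0,0,-0.3],[0,0,0]],[[0,0,-0.42],[0,0,0]],[[0,0,-0.54],[0,0,0]],[[0,0,-0.65],[0,0,0]],[[0,0,-0.65],[0,0,0]],[[0,0,-0.65],[0,0,0]]])

```text
time_s: 16.53
position: [0.4472, 0.3691, 0.2008]
tool_rot: [[-0.017, 1.0, 0.002], [1.0, 0.017, 0.0], [0.0, 0.002, -1.0]]
ft_force: [-0.2, -0.7, -3.5]
grip_width: 0.0245
gripper_force: 68.6
```

```bash
python3 - <<'E'
from kin import *
from rig import env,get_image
till();o=env.observe()
rel(W(.037,.133,.2),dn(X))
for n in("top","side"):
    d=get_image(n);P=cloud(d);hsv=cv2.cvtColor(d["img"],cv2.COLOR_RGB2HSV)
    a=cv2.inRange(hsv,(8,90,80),(25,255,255));m=(a>0)&(P[...,2]>.15)&(P[...,2]<.3)&(abs(P[...,1]-.37)<.09)&(abs(P[...,0]-.45)<.08)
    if m.sum(): print(n,m.sum(),np.percentile(P[m],[3,50,97],axis=0).round(3).tolist())
E
```

```text
t 16.53 till xyz mm [-214.4  335.2  200.8] F [-0.2 -0.7 -3.5] w 24.5 tilt 0.1
shift [-0.721, 0.798, 0.004] turn [0.002, -0.003, 2.073]
top 41 [[0.436, 0.321, 0.211], [0.447, 0.326, 0.222], [0.456, 0.335, 0.229]]
side 216 [[0.432, 0.332, 0.205], [0.439, 0.401, 0.218], [0.454, 0.418, 0.225]]
```

Emit:
step_arm(targets=[[[-0.03,0.03,0],[0,0,0.08]],[[-0.07,0.08,0],[0,0,0.2]],[[-0.12,0.13,0],[0,0,0.33]],[[-0.17,0.19,0],[0,0,0.46]],[[-0.22,0.24,0],[0,0,0.6]],[[-0.27,0.3,0],[0,0,0.74]],[[-0.31,0.34,0],[0,0,0.86]],[[-0.34,0.38,0],[0,0,0.95]],[[-0.36,0.4,0],[0,0,1]],[[-0.36,0.4,0],[0,0,1]]])

```text
time_s: 17.47
position: [0.5695, 0.2615, 0.1969]
tool_rot: [[0.698, 0.717, -0.004], [0.717, -0.698, -0.002], [-0.004, -0.001, -1.0]]
ft_force: [0.2, -0.3, -3.5]
grip_width: 0.0244
gripper_force: 68.6
```

```bash
python3 - <<'E'
from kin import *
till()
rel(W(.037,.133,.2),dn(X))
E
```

```text
t 17.47 till xyz mm [-87.9 232.7 196.9] F [ 0.2 -0.3 -3.5] w 24.4 tilt -0.2
shift [0.031, 0.532, -0.011] turn [0.001, 0.006, 1.068]
```

Emit:
step_arm(targets=[[[0,0.04,0],[0,0,0.08]],[[0.01,0.1,0],[0,0,0.2]],[[0.01,0.17,0],[0,0,0.33]],[[0.015,0.24,0],[0,0,0.46]],[[0.02,0.31,0],[0,0,0.6]],[[0.02,0.38,0],[0,0,0.74]],[[0.025,0.45,0],[0,0,0.86]],[[0.03,0.5,0],[0,0,0.95]],[[0.031,0.532,0],[0,0,1]],[[0.031,0.532,0],[0,0,1]]])

```text
time_s: 18.3
position: [0.6905, 0.1578, 0.1971]
tool_rot: [[1.0, 0.015, -0.003], [0.015, -1.0, -0.001], [-0.003, 0.001, -1.0]]
ft_force: [0.5, -0.5, -3.2]
grip_width: 0.0245
gripper_force: 68.6
```

```bash
python3 - <<'E'
from kin import *
from rig import env,get_image
till();o=env.observe();print(o['q'].round(1))
rel(W(.037,.133,.1),dn(X))
d=get_image("side");P=cloud(d);hsv=cv2.cvtColor(d["img"],cv2.COLOR_RGB2HSV)
a=cv2.inRange(hsv,(8,110,80),(22,255,255));Q=P-T;qx=Q@X;qy=Q@Y
m=(a>0)&(P[...,2]>.15)&(P[...,2]<.3)&(abs(qy-.133)<.05)&(abs(qx-.037)<.08)
print("roll x range",m.sum(),np.percentile(qx[m],[2,98]),np.percentile(qy[m],[2,98]))
cv2.imwrite("pics/s6.png",cv2.resize(d["img"][90:250,180:380,::-1],None,fx=3,fy=3))
E
```

```text
t 18.3 till xyz mm [ 37.1 133.8 197.1] F [ 0.5 -0.5 -3.2] w 24.5 tilt -0.2
[ 3.3 39.9 47.6 -0.1 92.7 92.5]
shift [0.0, 0.002, 0.324] turn [0.002, 0.004, 0.071]
roll x range 138 [-0.01304817  0.07738784] [0.1246389 0.1498621]
```

View pics/s6.png

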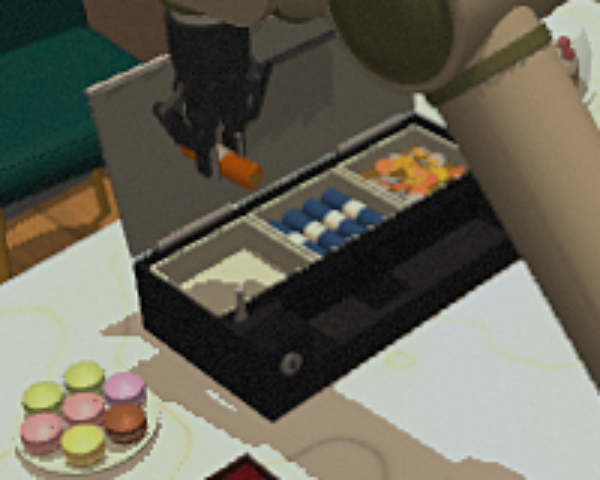

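```bash
python3 - <<'E'
from kin import *
d=pickle.load(open("side1.pkl","rb"))
for c in((150,265),(228,318),(250,215),(318,262)):
    uv=(180+c[0]/3,90+c[1]/3);p=plane(d,[uv],.081)[0]-T;print(c,(p@X*1e3).round(1),(p@Y*1e3).round(1))
# depth profile of the cup along x at y=.133 from top1
d=pickle.load(open("top1.pkl","rb"));P=cloud(d);Q=P-T
for n in range(124,172):
    print((n,int(Q[n,297]@X*1e3),int(Q[n,297]@Y*1e3),int(Q[n,297,2]*1e3)),end=' ')
E
```

```text
(150, 265) 96.8 194.6
(228, 318) -29.0 193.8
(250, 215) 90.5 63.2
(318, 262) -25.6 69.8
(124, 101, 121, 99) (125, 100, 121, 94) (126, 101, 122, 78) (127, 101, 123, 66) (128, 93, 121, 83) (129, 93, 122, 71) (130, 93, 122, 58) (131, 92, 123, 48) (132, 91, 123, 40) (133, 87, 123, 43) (134, 83, 123, 43) (135, 81, 123, 40) (136, 77, 122, 42) (137, 73, 122, 42) (138, 70, 122, 41) (139, 66, 122, 42) (140, 63, 121, 42) (141, 59, 121, 44) (142, 56, 121, 44) (143, 52, 121, 44) (144, 50, 121, 40) (145, 46, 120, 40) (146, 43, 120, 41) (147, 40, 120, 38) (148, 36, 120, 40) (149, 32, 119, 44) (150, 31, 120, 33) (151, 25, 119, 46) (152, 22, 119, 42) (153, 18, 119, 45) (154, 17, 119, 36) (155, 13, 118, 38) (156, 9, 118, 40) (157, 6, 118, 39) (158, 2, 118, 40) (159, -1, 117, 44) (160, -5, 117, 47) (161, -7, 117, 39) (162, -17, 115, 76) (163, -22, 114, 84) (164, -26, 114, 85) (165, -25, 115, 64) (166, -25, 116, 47) (167, -26, 116, 37) (168, -26, 117, 14) (169, -28, 117, 8) (170, -32, 117, 10) (171, -48, 113, 82)
```

Emit:
step_arm(targets=[[[0,0,0.05],[0,0,0.071]],[[0,0.003,0.12],[0,0,0.071]],[[0,0.005,0.2],[0,0,0.071]],[[0,0.005,0.27],[0,0,0.071]],[[0,0.005,0.31],[0,0,0.071]],[[0,0.005,0.33],[0,0,0.071]],[[0,0.005,0.33],[0,0,0.071]]])

```text
time_s: 18.93
position: [0.6888, 0.1581, 0.0988]
tool_rot: [[0.999, -0.037, -0.004], [-0.037, -0.999, -0.001], [-0.004, 0.001, -1.0]]
ft_force: [0.1, 0.3, -2.9]
grip_width: 0.0246
gripper_force: 68.5
```

```bash
python3 - <<'E'
from kin import *
till()
rel(W(.037,.132,.046),dn(X))
E
```

```text
t 18.93 till xyz mm [ 35.5 134.2  98.8] F [ 0.1  0.3 -2.9] w 24.6 tilt -0.2
shift [0.006, 0.007, 0.176] turn [0.001, 0.005, 0.005]
```

Emit:
step_arm(targets=[[[0.005,0.007,0.02],[0,0.005,0]],[[0.006,0.007,0.06],[0,0.005,0]],[[0.006,0.007,0.1],[0,0.005,0]],[[0.006,0.007,0.13],[0,0.005,0]],[[0.006,0.007,0.155],[0,0.005,0]],[[0.006,0.007,0.17],[0,0.005,0]],[[0.006,0.007,0.17],[0,0.005,0]]])

```text
time_s: 19.52
position: [0.6914, 0.155, 0.0479]
tool_rot: [[0.999, -0.039, 0.002], [-0.039, -0.999, -0.001], [0.002, 0.001, -1.0]]
ft_force: [0.3, 0.7, -3.1]
grip_width: 0.0237
gripper_force: 68.6
```

Emit:
step_arm(targets=[[[0,0,0.005],[0,0,0]],[[0,0,0.009],[0,0,0]],[[0,0,0.009],[0,0,0]]])

```text
time_s: 19.77
position: [0.6921, 0.155, 0.047]
tool_rot: [[0.999, -0.039, 0.004], [-0.039, -0.999, -0.001], [0.004, 0.001, -1.0]]
ft_force: [0.2, -0.1, -2.2]
grip_width: 0.0245
gripper_force: 68.6
```

```bash
python3 -c "
from h import *
till()"
```

```text
t 19.77 till xyz mm [ 38.8 131.2  47. ] F [ 0.2 -0.1 -2.2] w 24.5 tilt 0.3
```

Emit:
step_arm(targets=[[[-0.003,0,0.005],[0,-0.006,0]],[[-0.003,0,0.008],[0,-0.006,0]],[[-0.003,0,0.008],[0,-0.006,0]]])

```text
time_s: 20.02
position: [0.691, 0.155, 0.0442]
tool_rot: [[0.999, -0.039, -0.001], [-0.039, -0.999, -0.001], [-0.001, 0.001, -1.0]]
ft_force: [0.2, 0.5, -3.1]
grip_width: 0.0249
gripper_force: 68.6
```

Emit:
step_arm(targets=[[[0,0,0.005],[0,0,0]],[[0,0,0.005],[0,0,0]],[[0,0,0.005],[0,0,0]]])

```text
time_s: 20.27
position: [0.6912, 0.155, 0.0435]
tool_rot: [[0.999, -0.039, -0.0], [-0.039, -0.999, -0.001], [-0.0, 0.001, -1.0]]
ft_force: [-1.9, 0.2, 3.2]
grip_width: 0.0246
gripper_force: 69.2
```

Contact with the cup floor. Release gently and withdraw.

Emit:
step_arm(targets=[[[0,0,0],[0,0,0]],[[0,0,0],[0,0,0]],[[0,0,0],[0,0,0]],[[0,0,0],[0,0,0]],[[0,0,0],[0,0,0]]], jaw=50)

```text
time_s: 20.68
position: [0.6911, 0.155, 0.0427]
tool_rot: [[0.999, -0.039, -0.001], [-0.039, -0.999, -0.001], [-0.001, 0.001, -1.0]]
ft_force: [0.0, 0.5, 0.1]
grip_width: 0.0502
gripper_force: 0.0
```

Emit:
step_arm(targets=[[[0,0,-0.03],[0,0,0]],[[0,0,-0.1],[0,0,0]],[[0,0,-0.2],[0,0,0]],[[0,0,-0.3],[0,0,0]],[[0,0,-0.42],[0,0,0]],[[-0.1,0,-0.54],[0,0,0]],[[-0.2,0,-0.6],[0,0,0]],[[-0.33,0,-0.6],[0,0,0]],[[-0.46,0,-0.6],[0,0,0]],[[-0.6,0,-0.6],[0,0,0]]])

```text
time_s: 21.52
position: [0.51, 0.1621, 0.2239]
tool_rot: [[0.999, -0.039, 0.001], [-0.039, -0.999, -0.001], [0.001, 0.001, -1.0]]
ft_force: [0.1, 0.6, 1.0]
grip_width: 0.0499
gripper_force: 0.0
```

Emit:
step_arm(targets=[[[-0.13,0.13,0],[0,0,0]],[[-0.26,0.26,0],[0,0,0]],[[-0.3,0.4,0],[0,0,0]],[[-0.3,0.5,0],[0,0,0]],[[-0.3,0.5,0],[0,0,0]],[[-0.3,0.5,0],[0,0,0]]])

```text
time_s: 22.02
position: [0.4153, 0.0135, 0.2242]
tool_rot: [[0.999, -0.043, 0.001], [-0.043, -0.999, -0.002], [0.001, 0.002, -1.0]]
ft_force: [0.3, 0.0, 1.2]
grip_width: 0.0502
gripper_force: 0.0
```

```bash
python3 - <<'E'
from h import *
from rig import env,get_image
till()
ims=[]
for n in("top","side"):
    d=get_image(n);pickle.dump(d,open(n+"2.pkl","wb"));b=d["img"][90:270,180:480,::-1];ims.append(cv2.resize(b,(500,300),interpolation=cv2.INTER_CUBIC))
cv2.imwrite("pics/c7.png",np.vstack(ims))
E
```

```text
t 22.02 till xyz mm [-232.1  -21.4  224.2] F [0.3 0.  1.2] w 50.2 tilt 0.0
```

View pics/c7.png

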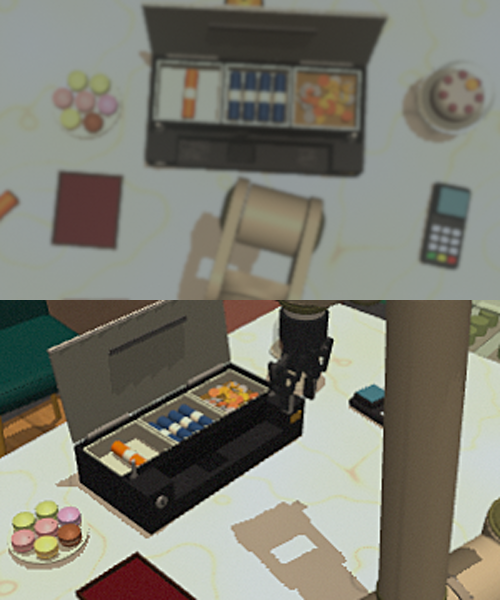

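The pictures show the roll lying flat in the left cup (top view, about (190,93)), the lid open on its stop, the tray empty, and the card reader, cake stand and macaron plate undisturbed. The gripper is clear of everything.

```bash
python3 -c "
from rig import close_job
print(close_job())"
```

```text
the job is handed in; nothing more can be done
None
```

I handed the job in at about 22 s on the robot's clock: the lid is open on its stop, the coin roll lies flat in the empty left cup, and the card reader, cake stand and macaron plate look unmoved in the final pictures.

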